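Seat the wine strainer and close its clamp

TASK

Put the rinsed strainer back into its pot: lower it into the well, turn it to and fro until you feel the slot in its foot drop over the cross bar at the bottom, and press it gently down until its flange sits flat on the rim. Once it is fully home, and not before, swing the hinged clamp over it and press its thumb plate down until the bar snaps into the clip. Force nothing, and leave the cup, the cork and the glass alone.

Things in the scene. Friction and masses are not known exactly. Their poses are not given: they have to be found in the camera images.
- strainer_grip (a point): Where to grip the strainer: in the middle of its upright solid handle, 14 mm thick (along x), 44 mm long (along y) and 40 mm high above the flange. This point lies 24 mm above the flange's top, 82 mm above the strainer's underside and 16 mm below the handle's top. z is up.
- strainer_flange (a point): Centre of the underside of the strainer's flange (68 mm across, 8 mm thick), 50 mm above the strainer's underside; axes as strainer_grip. With the strainer fully home this point coincides with pot_rim.
- strainer: Stainless strainer, 98 mm high, about 250 g, standing upright on the counter; origin at the centre of its underside. Round foot and barrel 48 mm across, foot chamfered, collar 51.6 mm across just under the flange (38 to 50 mm up). A slot 11 mm wide and 10 mm deep runs across the foot along y, in line with the handle. A half turn about z makes no difference.
- pot: The strainer pot, fixed: stainless cylinder 76 mm across on a round foot 116 mm across; origin at the centre of its underside. Hose tails along its x axis, clamp hinge on its +y side, clip post on its -y side.
- pot_rim (a point): Centre of the pot's mouth, level with its flat rim, 70 mm above the counter; z up, axes as the pot. The round well is 54 mm across and 53 mm deep. The strainer is home when its flange lies on this rim; pushing it with more than about 30 N is forcing it.
- well_bottom (a point): Centre of the well's floor, 53 mm below the rim. On it stands a cross bar 7 mm wide, 28 mm long, 11 mm high, on a spindle too stiff to turn by the strainer. It lies along the pot's y or up to 0.7 rad either side of it: not measured, to be felt. A strainer not over it stands with its flange 8 mm above the rim; the slot goes over it with about 0.1 rad of play either way.
- bore_catch (a point): Height in the well, 6 mm below the rim, of two spring balls in its wall (along the pot's x). With the slot over the cross bar they meet the strainer's collar when its flange is about 4 to 5 mm above the rim; it must then be pushed down with about 4 to 12 N more than its weight, to a hard stop with the flange on the rim, and stays down by itself.
- clamp_hinge (a point): The clamp's hinge axis (along the pot's x), fixed 62 mm along the pot's +y from the well's axis and 65 mm above the rim; axes as the pot. Its two bracket cheeks reach 12 mm above this point.
- clamp (a joint): Angle of the hinged clamp, a round bar 12 mm thick: 0 closed (level across the pot, along the pot's -y from the hinge), pi/2 upright; starts open at 1.9 to 2.15, leaning away from the pot. The stiff hinge (0.2 N m) stays wherever it is left. A rubber foot 62 mm from the hinge comes down on the strainer's handle; with the strainer standing high the clamp cannot close.
- clamp_plate (a point): Centre of the thumb plate at the end of the clamp's bar: 28 mm wide (along the hinge axis), 24 mm long, 6 mm thick, on the bar's axis 148 mm from the hinge. Moves with the clamp; its y points along the bar to the hinge, its z is up when the clamp is closed.
- clip (a point): Middle of the spring clip that holds the closed bar, on a post 62 mm along the pot's -y from the well's axis, 65 mm above the rim; the two leaves reach 20 mm above this point. The bar meets them over the last 10 mm; 6 to 10 N down on the thumb plate snaps it in, the clamp then reading within 0.03 of 0, and it stays.
- tasting_cup: Shallow silvered tasting cup, 84 mm across and 24 mm high; origin at the centre of its underside. A bystander.
- used_cork: Mushroom-shaped used cork, 33 mm across, 48 mm high, standing; origin at the centre of its underside. A bystander.
- flute: Clear glass flute, 71 mm across, 220 mm high, standing; origin at the centre of its foot. A bystander.

How it is judged:
On the way, in this order (a step that is already met when the one before it is completed fails the run):
1. the strainer is fully home (flange within 2 mm of the rim, centred, upright) while the clamp is still open (z of strainer_flange in the frame of pot_rim below 0.002 m and horizontal distance between strainer_flange and pot_rim below 0.004 m and angle between strainer's own z axis and vertical below 0.06 rad and value of joint clamp above 1 rad), for 0.3 s.
2. the clamp is down and snapped into its clip (value of joint clamp below 0.04 rad), for 0.2 s.
At the end, for the whole second after the job is handed in: The strainer's flange lies on the pot's rim within 2 mm, centred within 4 mm and upright, at rest, and the clamp is closed over it (within 0.04 rad of level) (z of strainer_flange in the frame of pot_rim below 0.002 m and horizontal distance between strainer_flange and pot_rim below 0.004 m and angle between strainer's own z axis and vertical below 0.06 rad and value of joint clamp below 0.04 rad and linear speed of strainer below 0.02 m/s); the robot touches nothing.
It fails at once if the strainer is forced: contact forces of more than 100 N in all between it and the pot with its clamp (contact force between strainer and pot above 100 N).
It fails at once if the pot or its clamp is pushed by the fingers with more than 40 N (contact force between the fingers and pot above 40 N).
It fails at once if the tasting cup is moved by more than 3 cm (distance of tasting_cup from where it was at the start of the episode above 0.03 m).
It fails at once if the cork is moved by more than 3 cm (distance of used_cork from where it was at the start of the episode above 0.03 m).
It fails at once if the glass is moved by more than 3 cm or tipped (distance of flute from where it was at the start of the episode above 0.03 m or angle between flute's own z axis and vertical above 0.5 rad).
It also fails if it takes over 67 s, if anything falls off the work surface, if the arm or the gripper's body presses on something with over 40 N, if the wrist force passes 120 N, or if a joint passes its speed limit or range.

ROBOT

A 7-joint arm with a two-finger parallel gripper is mounted at the origin on the work surface; the furniture and walls round the work are solid. World frame = base frame: x ahead of the robot, y to its left, z up, the work surface at z = 0. Lengths are in m, angles in rad, forces in N, time in s.
With the tool pointing down it reaches from about 0.425 to 0.875 m from the base axis. Payload 9.9 kg.
Tool frame: the origin (TCP) lies at the very end of the fingers, on their centre line; the grasp point (between the pads) lies 19 mm behind it; z points along the fingers, y is the line along which they close (so a half turn about z gives the same grasp; the last joint's range is limited). The gripper opens to 85 mm and grips with 20 to 120 N. Pads are 22 mm wide; open, the fingers measure 114 mm over their backs; the gripper's body (76 mm by 85 mm) begins 54 mm behind the grasp point. The pads swing forward as they close: fully open they stand 13 mm farther back than shut.
Start: joints at [-1.286, 0.576, 0.025, 1.437, -0.015, 1.129, -0.057], TCP at [0.243, 0.63, 0.231] pointing down, gripper open.
Joint ranges: [-2.76, 2.76], [-0.34, 2.15], [-1.52, 1.57], [0.19, 2.46], [-1.09, 4.23], [0.17, 1.99], [-2.82, 2.82]. Speed limits (rad/s): [2.22, 2.22, 3.01, 3.01, 3.14, 3.14, 3.14].

INTERFACE

Orientations are given as a rotation vector (axis times angle).
In Python, from workcell import robot gives the robot as it stands.
- The arm moves only by the tool send_rows, never from a script. Its argument "moves" is text: rows parted by semicolons, each of 6 numbers parted by spaces: the shift along the tool's x, y, z each as a share of 200 mm, from -1 to 1, then the turn, a rotation vector about the tool's x, y, z each as a share of pi/2 rad, from -1 to 1. In form: tx ty tz wx wy wz; .... A call has 1 to 20 rows; each row is the pose to reach, as a shift and turn from the pose commanded when the call began, along the tool's axes at that moment; what a row does not reach only later rows make up. A row lasts 1/8 s, in which the tool goes at most 62.5 mm and 10.7 degrees, less where a joint would pass 70% of its speed; a pose out of reach is approached as far as the arm can. A call with a number of a shift or a turn outside -1 to 1 is refused whole. A call with a gripper value outside its range is refused whole. "claw" is the gripper command: -1 is shut, 1 is fully open, values between are in proportion, set as the call begins (left out, the last holds). The fingers move at their own pace and stop on an object; "grip_force" is the grip in N (left out, the last holds). Time passes only in rows, so rows that repeat a pose let the fingers close. It gives the time, the measured TCP pose, the force, the opening and the grip force at its end, in the units of the state.
- robot.get_obs(): the state, without advancing time (a new reading comes with each control period).
- robot.snapshot(name): name is "scene" or "top" or "wrist"; returns (picture, depth): 480x640x3 uint8, blue, green, red; 480x640 float32, m along the optical axis (not along the pixel's ray), 0 where there is no reading.
- robot.camera_params(name): a dict with "fov_y" (degrees; the focal length in pixels is half the picture's height over the tangent of half this angle, whatever the lens; pixels are square), "cx", "cy" (the principal point, pixels), "rvec" (rotation vector, rad) and "tvec" (3), from world to camera coordinates, as OpenCV has them. Camera axes: x right, y down, z forward; pixel columns grow to the right and rows downward; lengths in m; the calibration is good to about 2 mm. The wrist camera is an equidistant fisheye: a pixel r from the principal point sees the ray r / f radians off the axis. A picture is of the moment at which its call begins: read the wrist's pose just before it. camera_params takes no time and is no camera call; for the wrist camera it gives the pose at the moment of the call.
- robot.hand_in(): hands the job in; it is judged then, once.
The state is a dict: "time_s": time; "qpos": joint angles; "qvel": joint speeds; "tau": joint torques, N m; "tool_pos": TCP position; "eef_rot": TCP orientation; "wrist_force": force on the tool from outside, world axes, zero at the start; "torque": the same for the moment, N m; "width": finger opening in m; "grip_force": force on a finger pad.
Only numpy, scipy, OpenCV 4.12 (cv2) and the standard library are available. Lean on these libraries where they do the work, as an engineer would, in place of code of your own. Each camera call takes 0.05 s, during which the arm holds its last target. There are 200 camera calls.

## Working session

There is one attempt and no reset: what is moved stays moved. The work goes in short steps, Python scripts to look and compute and a tool call to move; the robot and the scene stay as the last step left them, time stands still between calls to the robot, and variables do not carry over. Pictures are saved under pics/ and viewed, at most 10 in all, crops included, and the job is handed in when it is done.

Besides the shell and the picture viewer there is one more tool, called after "Call:" in YAML: its name, and indented under it one key for each argument. send_rows: Moves the arm, as the interface text tells. Its arguments: {"type":"object","properties":{"moves":{"type":"string"},"claw":{"type":"number"},"grip_force":{"type":"number"}},"required":["moves"]}

```bash
mkdir -p pics; ls; cat > h.py <<'E'
import numpy as np, cv2
from workcell import robot
from scipy.spatial.transform import Rotation as R
def cam(n):
    p=robot.camera_params(n); f=240/np.tan(np.radians(p["fov_y"])/2)
    return f,p["cx"],p["cy"],R.from_rotvec(np.ravel(p["rvec"])).as_matrix(),np.ravel(p["tvec"])
def cloud(n,d,c=None):
    f,cx,cy,M,t=c or cam(n); v,u=np.mgrid[:480,:640]
    P=np.stack([(u-cx)/f*d,(v-cy)/f*d,d],-1)
    return (P-t)@M
def ray(n,u,v,z):
    f,cx,cy,M,t=cam(n); o=-M.T@t; d=M.T@np.array([(u-cx)/f,(v-cy)/f,1]); return o+d*(z-o[2])/d[2]
E
python3 - <<'E'
from h import *
for n in("scene","top"):
    im,d=robot.snapshot(n); cv2.imwrite(f"pics/{n}0.png",im); np.save(f"pics/{n}0.npy",d); print(n,robot.camera_params(n))
o=robot.get_obs(); print(o)
E
```

```text
pics
scene {'fov_y': 51.492758465470125, 'cx': 323.0646523349858, 'cy': 234.75573465480218, 'rvec': array([ 2.00867557, -1.78441099,  0.49971191]), 'tvec': array([-0.19879197,  0.4593148 ,  0.81355   ])}
top {'fov_y': 46.03526955834548, 'cx': 319.93466101257866, 'cy': 240.50268713542374, 'rvec': array([ 2.11608572, -2.16030269,  0.18145057]), 'tvec': array([-0.14225933,  0.47969204,  1.16252487])}
{'time_s': 0.1, 'qpos': array([-1.28581148,  0.5764447 ,  0.02482468,  1.4378143 , -0.01501989,
        1.12904242, -0.05648891]), 'qvel': array([-0.00156474, -0.00072517, -0.00119974, -0.00068099, -0.00069768,
       -0.00125984,  0.00063093]), 'tau': array([ 6.15650133e-03, -7.67307115e+01,  2.25825548e+00, -2.86608177e+01,
        1.60422031e-02,  8.66164570e-03, -3.12751774e-05]), 'tool_pos': array([0.24315055, 0.62923763, 0.23053406]), 'eef_rot': array([-5.75882258e-01, -3.08812192e+00,  2.36721433e-03]), 'wrist_force': array([ 0.00324484,  0.23539133, -0.08091019]), 'torque': array([-0.02890134, -0.05566342,  0.03617065]), 'grip_force': 0.0, 'width': 0.08512148370606012}
```

View pics/scene0.png

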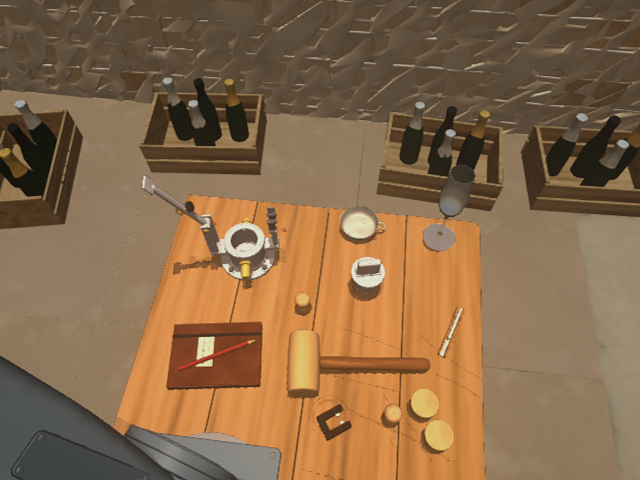

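View pics/top0.png

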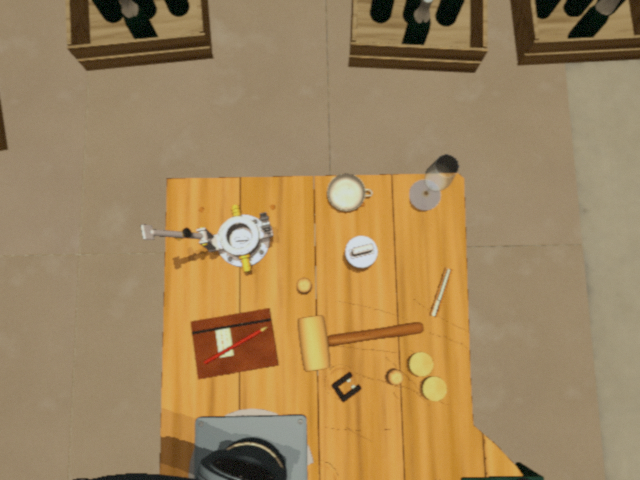

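The scene view shows the pot at (245,245) with its open clamp to the left (plate at about (150,185)). The strainer is at (367,275), cup at (358,225), flute at (440,235) and cork at (303,301). The top view shows the strainer at (361,252), its handle slightly rotated, and the pot at (240,238) with its clip at (265,225).

```bash
python3 - <<'E'
from h import *
for n,boxS,boxP in(("scene",(345,250,390,302),(135,170,290,290)),("top",(340,230,382,272),(135,200,280,275))):
    d=np.load(f"pics/{n}0.npy"); P=cloud(n,d)
    def sub(b,lo,hi):
        Q=P[b[1]:b[3],b[0]:b[2]].reshape(-1,3); return Q[(Q[:,2]>lo)&(Q[:,2]<hi)]
    def circ(Q):
        (c,r)=cv2.minEnclosingCircle(Q[:,:2].astype(np.float32)*1000); return np.round(c,1),round(r,1),len(Q)
    fl=sub(boxS,.05,.066); print(n,"flange",circ(fl),np.median(fl[:,2]))
    h=sub(boxS,.088,.11); print(" handle",cv2.minAreaRect(h[:,:2].astype(np.float32)*1000),np.median(h[:,2]),len(h))
    ro=sub(boxP,.062,.078); print(" rim",circ(ro),ro[:,:2].mean(0))
    for lo,hi in((.1,.125),(.125,.14),(.14,.16),(.16,.2),(.2,.24),(.24,.3),(.3,.35)):
        Q=sub(boxP,lo,hi)
        if len(Q)<4: continue
        lab=np.zeros(len(Q),int); 
        for y in (Q[:,1]>np.median(ro[:,1]),Q[:,1]<=np.median(ro[:,1])):
            if y.sum()>2: print("  z",lo,hi,y.sum(),Q[y].mean(0).round(4),Q[y].min(0).round(3),Q[y].max(0).round(3))
E
```

```text
scene flange (array([ 448.8, -237.1]), 35.0, 552) 0.059281132630747815
 handle ((447.8536376953125, -235.39053344726562), (14.684393882751465, 42.54294967651367), 10.876165390014648) 0.09750114410164575 183
 rim (array([480.6,  18.9]), 69.2, 835) [0.48270468 0.01963187]
  z 0.1 0.125 93 [0.467  0.0758 0.112 ] [0.456 0.068 0.1  ] [0.488 0.084 0.125]
  z 0.1 0.125 54 [ 0.4926 -0.0443  0.1209] [ 0.479 -0.052  0.116] [ 0.513 -0.033  0.124]
  z 0.125 0.14 47 [0.4644 0.0744 0.1338] [0.455 0.068 0.126] [0.488 0.084 0.14 ]
  z 0.125 0.14 43 [ 0.491  -0.0435  0.1318] [ 0.483 -0.052  0.125] [ 0.51  -0.034  0.14 ]
  z 0.14 0.16 162 [0.4716 0.0793 0.147 ] [0.456 0.067 0.14 ] [0.489 0.093 0.16 ]
  z 0.14 0.16 118 [ 0.5009 -0.0419  0.1463] [ 0.481 -0.053  0.14 ] [ 0.515 -0.032  0.155]
  z 0.16 0.2 185 [0.4661 0.1002 0.1848] [0.457 0.086 0.16 ] [0.48  0.124 0.2  ]
  z 0.2 0.24 198 [0.4639 0.1154 0.2168] [0.457 0.092 0.2  ] [0.478 0.136 0.24 ]
  z 0.24 0.3 257 [0.4586 0.1441 0.2634] [0.445 0.128 0.24 ] [0.474 0.158 0.28 ]
top flange (array([ 449.4, -236.7]), 34.1, 628) 0.05756667075004672
 handle ((
[... 239 characters left out ...]
067 0.102] [0.489 0.084 0.125]
  z 0.1 0.125 57 [ 0.4949 -0.0441  0.1189] [ 0.481 -0.053  0.111] [ 0.508 -0.035  0.125]
  z 0.125 0.14 46 [0.472  0.0751 0.1362] [0.456 0.067 0.126] [0.493 0.086 0.14 ]
  z 0.125 0.14 9 [ 0.4935 -0.0442  0.135 ] [ 0.484 -0.052  0.126] [ 0.507 -0.033  0.14 ]
  z 0.14 0.16 132 [0.4734 0.0787 0.146 ] [0.457 0.068 0.14 ] [0.491 0.089 0.16 ]
  z 0.14 0.16 113 [ 0.5003 -0.043   0.1451] [ 0.481 -0.054  0.14 ] [ 0.517 -0.033  0.156]
  z 0.16 0.2 115 [0.4683 0.0976 0.1855] [0.459 0.085 0.16 ] [0.481 0.121 0.2  ]
  z 0.2 0.24 157 [0.4664 0.1145 0.2163] [0.458 0.093 0.2  ] [0.478 0.134 0.24 ]
  z 0.24 0.3 232 [0.4607 0.1443 0.2636] [0.447 0.129 0.24 ] [0.474 0.157 0.28 ]
```

```bash
cat >> h.py <<'E'
def shares(*tg):
    """each target (x,y,z,yaw of tool y in deg), tool down -> tool-axes shares from the present pose"""
    o=robot.get_obs(); R0=R.from_rotvec(o["eef_rot"])
    for x,y,z,a in tg:
        a=np.radians(a); ty=np.array([np.cos(a),np.sin(a),0]); tz=np.array([0,0,-1.]); 
        Rt=R.from_matrix(np.stack([np.cross(ty,tz),ty,tz],1))
        s=R0.inv().apply(np.array([x,y,z])-o["tool_pos"])/.2; w=(R0.inv()*Rt).as_rotvec()/(np.pi/2)
        print(np.round(s,3),np.round(w,3))
E
python3 - <<'E'
from h import *
from scipy.optimize import least_squares
for n in("scene","top"):
    P=cloud(n,np.load(f"pics/{n}0.npy")).reshape(-1,3)
    c=np.array([.484,.0185])
    for k in range(4):
        r=np.linalg.norm(P[:,:2]-c,axis=1); Q=P[(r<.042)&(abs(P[:,2]-.07)<.006)]
        # annulus outer edge: sector maxima
        a=np.arctan2(Q[:,1]-c[1],Q[:,0]-c[0]); rr=np.linalg.norm(Q[:,:2]-c,axis=1)
        b=np.digitize(a,np.linspace(-np.pi,np.pi,25)); 
        E=np.array([Q[b==i][[rr[b==i].argmin(),rr[b==i].argmax()]].mean(0) for i in range(1,25) if (b==i).sum()>3])
        s=least_squares(lambda p:np.hypot(E[:,0]-p[0],E[:,1]-p[1])-p[2],[*c,.0325],loss="soft_l1",f_scale=.002).x; c=s[:2]
    print(n,s,np.median(Q[:,2]),len(Q),len(E))
    B=P[(abs(P[:,0]-.46)<.03)&(P[:,1]>.08)&(P[:,1]<.165)&(P[:,2]>.165)&(P[:,2]<.3)]
    l=cv2.fitLine(B.astype(np.float32),cv2.DIST_HUBER,0,.01,.01).ravel(); print(" bar",l, "plate",P[(P[:,2]>.25)&(P[:,2]<.285)&(abs(P[:,0]-.46)<.03)&(abs(P[:,1]-.145)<.03)].mean(0))
    for nm,q in(("cork",(.4,-.1,.02,.06)),):
        Z=P[(abs(P[:,0]-.4)<.1)&(abs(P[:,1]+.1)<.06)&(P[:,2]>.03)&(P[:,2]<.06)]; print(" cork",Z.mean(0),len(Z))
shares((.35,.45,.40,60),(.46,.25,.42,30),(.46,-.05,.42,11.5),(.449,-.237,.40,11.5))
E
```

```text
scene [0.48517399 0.01789651 0.03388612] 0.07065909116504127 732 24
 bar [-0.08818015  0.5036617   0.85938877  0.46221152  0.12334026  0.22778243] plate [0.45829151 0.14604391 0.26686413]
 cork [ 0.35635294 -0.11621667  0.04980983] 449
top [0.4863588  0.01756957 0.03384958] 0.06915057664669486 721 24
 bar [-0.09160198  0.51025105  0.8551333   0.46548766  0.11736224  0.219576  ] plate [0.46045831 0.14595783 0.26614335]
 cork [ 0.35106247 -0.11852865  0.04835716] 426
[-0.821 -0.645 -0.846] [-0.001  0.     0.099]
[-1.695 -1.379 -0.945] [-0.001  0.     0.432]
[-2.236 -2.779 -0.943] [-0.001  0.001  0.637]
[-2.521 -3.67  -0.842] [-0.001  0.001  0.637]
```

Call:
send_rows:
  moves: "-0.2 -0.15 -0.42 0 0 0.05; -0.5 -0.4 -0.85 0 0 0.1; -0.82 -0.65 -0.9 0 0 0.1; -1 -0.8 -0.95 0 0 0.15;-1 -0.8 -0.95 0 0 0.15"
  claw: 0.0

```text
time_s: 0.72
tool_pos: [0.365, 0.42, 0.415]
eef_rot: [-0.937, -2.999, 0.001]
wrist_force: [1.0, 1.1, 0.2]
width: 0.0428
grip_force: 0.0
```

```bash
python3 - <<'E'
from h import *
o=robot.get_obs(); print(o["time_s"],o["tool_pos"],o["qpos"],o["width"])
shares((.46,.25,.42,30),(.47,.02,.42,11.5),(.449,-.237,.40,11.5))
E
```

```text
0.725 [0.36503393 0.41997894 0.41504244] [-1.03810862  0.29013482  0.14159183  1.42329832 -0.040668    1.43133803
  0.06856327] 0.04280070543694582
[-0.874 -0.429 -0.025] [-0.     0.     0.281]
[-1.57  -1.346 -0.024] [-0.     0.     0.487]
[-2.215 -2.462  0.076] [-0.     0.     0.487]
```

Call:
send_rows:
  moves: "-0.22 -0.1 0 0 0 0.07; -0.44 -0.21 0 0 0 0.14; -0.66 -0.32 0 0 0 0.21; -0.87 -0.43 0 0 0 0.28; -0.98 -0.6 0 0 0 0.34; -1 -0.8 0 0 0 0.4; -1 -1 0 0 0 0.46; -1 -1 0 0 0 0.49"

```text
time_s: 1.72
tool_pos: [0.4141, 0.1408, 0.4149]
eef_rot: [-1.999, -2.423, -0.001]
wrist_force: [0.1, 0.5, -0.4]
width: 0.0425
grip_force: 0.0
```

```bash
python3 - <<'E'
from h import *
o=robot.get_obs(); print(o["time_s"],o["tool_pos"],o["qpos"],o["width"])
shares((.46,-.02,.42,11.5),(.449,-.237,.40,11.5))
E
```

```text
1.725 [0.41413038 0.14079099 0.41485008] [-0.78108683  0.08663546  0.38865691  1.68829452 -0.03396217  1.37294185
 -0.19589913] 0.042487881760799616
[-0.833  0.072 -0.026] [ 0.    -0.    -0.006]
[-1.888 -0.188  0.073] [ 0.    -0.    -0.006]
```

Call:
send_rows:
  moves: "-0.25 0.03 0 0 0 -0.006; -0.5 0.05 0 0 0 -0.006; -0.75 0.06 0 0 0 -0.006; -1 0.06 0 0 0 -0.006;-1 0.06 0 0 0 -0.006"

```text
time_s: 2.35
tool_pos: [0.4659, -0.0543, 0.4144]
eef_rot: [1.989, 2.431, -0.002]
wrist_force: [0.8, 0.7, 0.2]
width: 0.0425
grip_force: 0.0
```

```bash
python3 - <<'E'
from h import *
o=robot.get_obs(); print(o["time_s"],o["tool_pos"],o["qpos"],o["width"])
shares((.449,-.237,.30,11.5),(.449,-.237,.14,11.5))
E
```

```text
2.35 [ 0.46591165 -0.05428331  0.41438329] [-0.45641439  0.15579529  0.57329422  1.63052066 -0.08426174  1.38050843
  0.32659476] 0.042514873085523125
[-0.878 -0.263  0.573] [-0.     0.001 -0.001]
[-0.877 -0.263  1.373] [-0.     0.001 -0.001]
```

Call:
send_rows:
  moves: "-0.25 -0.08 0.15 0 0 0; -0.5 -0.15 0.35 0 0 0; -0.75 -0.22 0.6 0 0 0; -0.88 -0.26 0.8 0 0 0;-0.88 -0.26 1 0 0 0;-0.88 -0.26 1 0 0 0;-0.88 -0.26 1 0 0 0"

```text
time_s: 3.22
tool_pos: [0.4522, -0.2327, 0.2157]
eef_rot: [1.979, 2.439, 0.001]
wrist_force: [0.5, 1.1, 0.0]
width: 0.0428
grip_force: 0.0
```

```bash
python3 - <<'E'
from h import *
o=robot.get_obs(); print(o["time_s"],o["tool_pos"],o["qpos"],o["width"])
shares((.449,-.2368,.066,11.5))
p=robot.camera_params("wrist"); print(p)
im,d=robot.snapshot("wrist"); cv2.imwrite("pics/w1.png",im)
E
```

```text
3.225 [ 0.45217751 -0.23268331  0.21566419] [-0.03888547  0.40015702  0.60080767  1.9074372  -0.28171148  0.9168685
  0.9054298 ] 0.042791896149954184
[-0.017 -0.021  0.748] [0.001 0.    0.004]
{'fov_y': 65.70646984690485, 'cx': 318.5295280145329, 'cy': 241.46819613136515, 'rvec': array([-2.79725311, -0.2898143 , -0.05113615]), 'tvec': array([-0.39520549, -0.33974068,  0.26007748])}
```

View pics/w1.png

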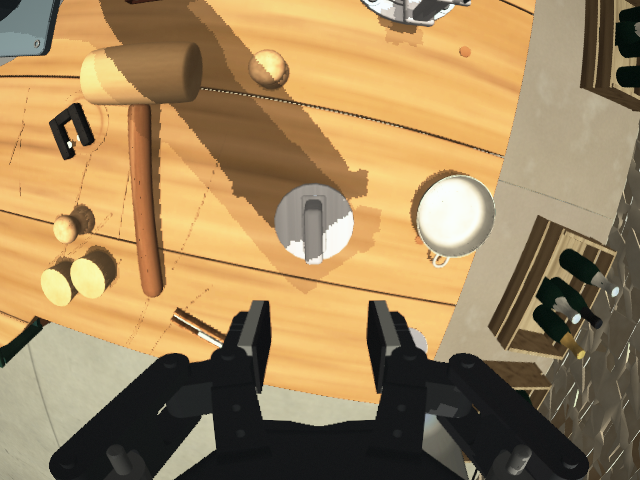

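The wrist view shows the strainer at (314,225) with its handle running vertically, aligned with the finger midline (u≈319). The cup is well clear at (455,215).

Call:
send_rows:
  moves: "-0.017 -0.02 0.15 0 0 0.004; -0.017 -0.02 0.35 0 0 0.004; -0.017 -0.02 0.55 0 0 0.004; -0.017 -0.02 0.7 0 0 0.004;-0.017 -0.02 0.75 0 0 0.004;-0.017 -0.02 0.75 0 0 0.004;-0.017 -0.02 0.75 0 0 0.004"

```text
time_s: 4.15
tool_pos: [0.4491, -0.2376, 0.0658]
eef_rot: [1.987, 2.431, 0.001]
wrist_force: [-0.2, 0.1, 0.9]
width: 0.0427
grip_force: 0.0
```

```bash
python3 - <<'E'
from h import *
shares((.449,-.2368,.066,11.5))
E
```

```text
[ 0.004  0.    -0.001] [ 0.001  0.001 -0.   ]
```

Call:
send_rows:
  moves: "0.004 0 0 0 0 0;0.004 0 0 0 0 0;0.004 0 0 0 0 0;0.004 0 0 0 0 0;0.004 0 0 0 0 0;0.004 0 0 0 0 0"
  claw: -1
  grip_force: 60

```text
time_s: 4.9
tool_pos: [0.4485, -0.2365, 0.0652]
eef_rot: [1.988, 2.431, 0.001]
wrist_force: [0.3, 1.2, 7.5]
width: 0.0132
grip_force: 58.6
```

Call:
send_rows:
  moves: "0 0 -0.05 0 0 0;0 0 -0.2 0 0 0;0 0 -0.4 0 0 0;0 0 -0.6 0 0 0;0 0 -0.75 0 0 0;0 0 -0.75 0 0 0;0 0 -0.75 0 0 0"

```text
time_s: 5.78
tool_pos: [0.4474, -0.236, 0.2138]
eef_rot: [-1.988, -2.431, 0.0]
wrist_force: [1.0, -1.5, -3.5]
width: 0.0133
grip_force: 58.9
```

```bash
python3 - <<'E'
from h import *
shares((.4858,.0177,.215,11.5))
im,d=robot.snapshot("wrist"); cv2.imwrite("pics/w2.png",im)
E
```

```text
[ 1.205  0.44  -0.006] [-0.001 -0.001 -0.   ]
```

View pics/w2.png

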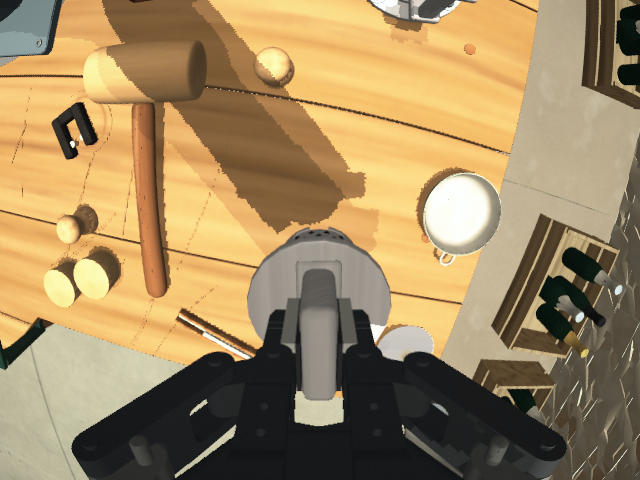

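The strainer hangs upright between the fingers (handle at (320,330)). The pot is ahead at (415,5), and the camera is on the hand's pot-facing side, so I'm checking its clearance to the open clamp.

```bash
python3 - <<'E'
from h import *
f,cx,cy,M,t=cam("wrist"); o=robot.get_obs(); c=-M.T@t
R0=R.from_rotvec(o["eef_rot"]); print("cam pos",c,"in tool",R0.inv().apply(c-o["tool_pos"]),"axis in tool",R0.inv().apply(M[2]))
E
```

```text
cam pos [ 0.43082747 -0.15402003  0.35500133] in tool [ 8.36678347e-02 -3.55333587e-05 -1.41472577e-01] axis in tool [-3.24596978e-01  6.51641960e-04  9.45852196e-01]
```

Call:
send_rows:
  moves: "0 0 0.2 0 0 0;0 0 0.4 0 0 0;0 0 0.58 0 0 0;0 0 0.68 0 0 0;0 0 0.72 0 0 0;0 0 0.74 0 0 0;0 0 0.74 0 0 0;0 0 0.74 0 0 0"

```text
time_s: 6.82
tool_pos: [0.4483, -0.2366, 0.067]
eef_rot: [1.988, 2.431, 0.001]
wrist_force: [-0.9, 0.3, -3.8]
width: 0.0128
grip_force: 58.7
```

Call:
send_rows:
  moves: "0 0 0 0 0 0;0 0 0 0 0 0;0 0 0 0 0 0;0.01 0 -0.03 0 0.064 0;0.01 0 -0.03 0 0.064 0;0.01 0 -0.03 0 0.064 0"
  claw: -0.4

```text
time_s: 7.58
tool_pos: [0.4473, -0.2345, 0.0722]
eef_rot: [-1.94, -2.371, -0.096]
wrist_force: [-0.3, 0.8, 0.2]
width: 0.0255
grip_force: 0.0
```

Call:
send_rows:
  moves: "0 0 0 0 0 0;0 0 0 0 0 0;0 0 0 0 0 0;0 0 0 0 0 0;0 0 0 0 0 0"
  claw: -1
  grip_force: 70

```text
time_s: 8.2
tool_pos: [0.4475, -0.2342, 0.0724]
eef_rot: [-1.938, -2.37, -0.098]
wrist_force: [0.7, 1.6, -0.5]
width: 0.0128
grip_force: 68.5
```

Call:
send_rows:
  moves: "0 0 -0.05 0 0 0;0 0 -0.2 0 0 0;0 0 -0.4 0 0 0;0 0 -0.6 0 0 0;0 0 -0.8 0 0 0;0 0 -0.93 0 0 0;0 0 -0.93 0 0 0;0 0 -0.93 0 0 0"

```text
time_s: 9.2
tool_pos: [0.4507, -0.2524, 0.2567]
eef_rot: [-1.938, -2.369, -0.097]
wrist_force: [0.5, 0.4, -3.7]
width: 0.0131
grip_force: 68.6
```

```bash
cat >> h.py <<'E'
RG=R.from_rotvec([-1.938,-2.370,-.098]); PG=np.array([.4475,-.2342,.0724]); SG=np.array([.448,-.2366,0.])
_ty=RG.apply([0,1,0]); Y0=np.degrees(np.arctan2(_ty[1],_ty[0]))
def spose():
    """strainer underside centre, yaw deg, tilt deg, from the tool pose"""
    o=robot.get_obs(); A=R.from_rotvec(o["eef_rot"]); D=A*RG.inv()
    p=o["tool_pos"]+D.apply(SG-PG); z=D.apply([0,0,1]); x=D.apply([1,0,0])
    return p,Y0+np.degrees(np.arctan2(x[1],x[0])),np.degrees(np.arccos(min(1,z[2])))
def sshares(*tg):
    o=robot.get_obs(); A=R.from_rotvec(o["eef_rot"])
    p,y,t=spose(); print("t",round(o["time_s"],2),"S",p.round(4),"yaw",round(y,2),"tilt",round(t,2),"F",np.round(o["wrist_force"],1),"M",np.round(o["torque"],2),"w",round(o["width"],4))
    for x,yy,z,a in tg:
        D=R.from_euler("z",a-Y0,degrees=True); B=D*RG; q=np.array([x,yy,z])+D.apply(PG-SG)
        print(np.round(A.inv().apply(q-o["tool_pos"])/.2,3),np.round((A.inv()*B).as_rotvec()/(np.pi/2),3))
E
python3 - <<'E'
from h import *
sshares((.47,-.08,.185,Y0),(.4858,.0177,.185,Y0)); print(Y0)
E
```

```text
t 9.2 S [ 0.4511 -0.2548  0.1843] yaw 11.45 tilt 0.05 F [ 0.5  0.4 -3.7] M [-0.16 -0.06 -0.  ] w 0.0131
[0.834 0.266 0.081] [-0. -0. -0.]
[1.295 0.44  0.128] [-0. -0. -0.]
11.453374816658524
```

Call:
send_rows:
  moves: "0.2 0.06 0.02 0 0 0;0.4 0.13 0.04 0 0 0;0.6 0.2 0.06 0 0 0;0.8 0.26 0.08 0 0 0;0.95 0.32 0.09 0 0 0;1 0.34 0.1 0 0 0;1 0.34 0.1 0 0 0"

```text
time_s: 10.07
tool_pos: [0.4775, -0.0421, 0.2568]
eef_rot: [-1.937, -2.371, -0.095]
wrist_force: [0.6, -0.3, -2.2]
width: 0.013
grip_force: 68.5
```

```bash
python3 - <<'E'
from h import *
sshares((.4858,.0177,.185,Y0))
E
```

```text
t 10.07 S [ 0.4779 -0.0446  0.1844] yaw 11.51 tilt 0.1 F [ 0.6 -0.3 -2.2] M [-0.22 -0.05 -0.  ] w 0.013
[0.296 0.1   0.026] [-0.001  0.001  0.001]
```

Call:
send_rows:
  moves: "0.1 0.03 0.01 0 0 0;0.2 0.07 0.02 0 0 0;0.29 0.1 0.025 0 0 0;0.296 0.1 0.025 0 0 0;0.296 0.1 0.025 0 0 0"

```text
time_s: 10.7
tool_pos: [0.4855, 0.0182, 0.2584]
eef_rot: [-1.941, -2.369, -0.096]
wrist_force: [-0.4, 0.1, -2.6]
width: 0.013
grip_force: 68.5
```

```bash
python3 - <<'E'
from h import *
sshares((.4858,.0177,.185,Y0))
p,_,_=spose()
for n in("scene","top"):
    im,d=robot.snapshot(n); np.save(f"pics/{n}1.npy",d); cv2.imwrite(f"pics/{n}1.png",im)
    P=cloud(n,d).reshape(-1,3); r=np.linalg.norm(P[:,:2]-p[:2],axis=1); z0=p[2]+.058
    Q=P[(r<.045)&(abs(P[:,2]-z0)<.006)]; (c,rad)=cv2.minEnclosingCircle(Q[:,:2].astype(np.float32)*1000); print(n,c,rad,len(Q),np.median(Q[:,2])-z0)
im=cv2.imread("pics/scene1.png")[130:330,120:400]; cv2.imwrite("pics/s1c.png",cv2.resize(im,None,fx=2.8,fy=2.8))
E
```

```text
t 10.7 S [0.486  0.0157 0.186 ] yaw 11.35 tilt 0.09 F [-0.4  0.1 -2.6] M [-0.18 -0.02 -0.03] w 0.013
[0.009 0.001 0.006] [-0.     0.001 -0.001]
scene (485.084716796875, 15.509472846984863) 34.259735107421875 631 0.0012054159126022035
top (481.79071044921875, -4.613809108734131) 26.172887802124023 240 -0.0001805712678675797
```

View pics/s1c.png

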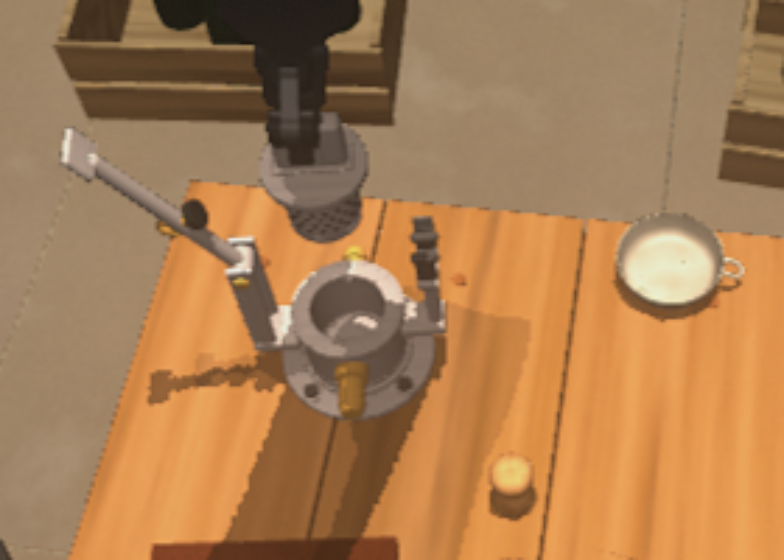

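Flange is above the pot, measured at (0.485, 0.0155) against the rim at (0.485, 0.018), so it needs about 2 mm more in +y. The well's inside is partly visible at crop (350,310), so I'm checking the depth map for a hint of the cross bar.

```bash
python3 - <<'E'
from h import *
P=cloud("top",np.load("pics/top0.npy")).reshape(-1,3); c=np.array([.4858,.0177])
r=np.linalg.norm(P[:,:2]-c,axis=1); Q=P[(r<.021)]
print(len(Q),np.percentile(Q[:,2],[0,10,30,50,70,90,100]).round(4))
B=Q[(Q[:,2]>.0235)&(Q[:,2]<.034)]; print(len(B),cv2.minAreaRect((B[:,:2]*1000).astype(np.float32)))
l=cv2.fitLine(B[:,:2].astype(np.float32),cv2.DIST_L2,0,.01,.01).ravel(); print(l, "yaw from +y deg",np.degrees(np.arctan2(-l[0]*np.sign(l[1]),abs(l[1]))))
im=cv2.imread("pics/top0.png")[222:256,222:260]; cv2.imwrite("pics/well.png",cv2.resize(im,None,fx=12,fy=12,interpolation=cv2.INTER_CUBIC))
sshares((.486,.0178,.186,Y0),(.486,.0178,.08,Y0))
E
```

```text
251 [0.0106 0.0137 0.0162 0.0178 0.0197 0.0259 0.0337]
40 ((486.177001953125, 17.52208709716797), (7.473810195922852, 26.1064395904541), 4.13932466506958)
[ 0.04273634 -0.9990864   0.48616186  0.01693102] yaw from +y deg 2.4493577
t 10.8 S [0.4862 0.0159 0.1862] yaw 11.33 tilt 0.07 F [ 0.3 -0.  -2.8] M [-0.18 -0.    0.03] w 0.0128
[0.009 0.001 0.002] [ 0.     0.001 -0.001]
[-0.044  0.001  0.529] [ 0.     0.001 -0.001]
```

View pics/well.png

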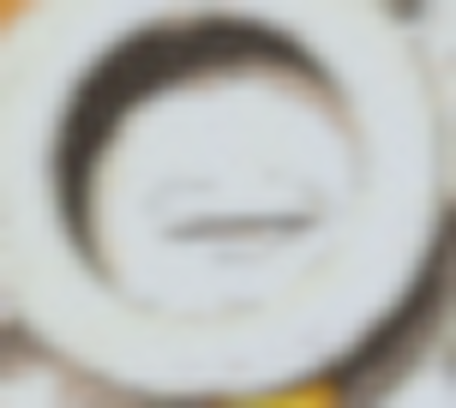

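The well crop shows the cross bar's shadow edge nearly level at (240,228). Together with the depth points (26×7.5 mm, height right) this gives a bar yaw of about 2.5–4° in the world, and the strainer is at 11.4°. I'll turn it to about 3.5° and feel for the slot while lowering.

```bash
python3 - <<'E'
from h import *
sshares((.486,.0178,.09,3.5))
E
```

```text
t 10.8 S [0.4862 0.0159 0.1862] yaw 11.33 tilt 0.07 F [ 0.3 -0.  -2.8] M [-0.18 -0.    0.03] w 0.0128
[-0.039  0.003  0.479] [-0.009  0.001  0.087]
```

Call:
send_rows:
  moves: "0.008 0.002 0.05 -0.005 0.001 0.045;0 0.003 0.15 -0.009 0.001 0.087;-0.013 0.003 0.25 -0.009 0.001 0.087;-0.025 0.003 0.35 -0.009 0.001 0.087;-0.035 0.003 0.44 -0.009 0.001 0.087;-0.039 0.003 0.479 -0.009 0.001 0.087;-0.039 0.003 0.479 -0.009 0.001 0.087;-0.039 0.003 0.479 -0.009 0.001 0.087"

```text
time_s: 11.8
tool_pos: [0.4864, 0.0216, 0.1631]
eef_rot: [-2.1, -2.234, -0.109]
wrist_force: [-0.3, -0.4, -2.8]
width: 0.0129
grip_force: 68.5
```

```bash
python3 - <<'E'
from h import *
p,_,_=spose()
for n in("scene",):
    im,d=robot.snapshot(n)
    P=cloud(n,d).reshape(-1,3); r=np.linalg.norm(P[:,:2]-p[:2],axis=1); z0=p[2]+.058
    Q=P[(r<.042)&(abs(P[:,2]-z0)<.005)]; (c,rad)=cv2.minEnclosingCircle(Q[:,:2].astype(np.float32)*1000); print(n,c,rad,len(Q),np.median(Q[:,2])-z0)
sshares((.486,.0178,.06,3.5),(.486,.0178,.04,3.5))
E
```

```text
scene (485.6116943359375, 17.788124084472656) 34.439693450927734 496 0.0012123791998166211
t 11.85 S [0.4867 0.0193 0.0907] yaw 3.57 tilt 0.1 F [-0.5  0.4 -2.5] M [-0.18 -0.04  0.  ] w 0.0129
[-0.023 -0.004  0.152] [ 0.001 -0.001  0.001]
[-0.033 -0.004  0.252] [ 0.001 -0.001  0.001]
```

Call:
send_rows:
  moves: "-0.003 0 0.03 0 0 0;-0.008 0 0.07 0 0 0;-0.012 0 0.11 0 0 0;-0.016 0 0.15 0 0 0;-0.016 0 0.15 0 0 0;-0.016 0 0.15 0 0 0"

```text
time_s: 12.6
tool_pos: [0.4861, 0.0216, 0.1324]
eef_rot: [-2.099, -2.234, -0.107]
wrist_force: [-0.7, -0.8, -3.8]
width: 0.0131
grip_force: 68.6
```

```bash
python3 - <<'E'
from h import *
sshares((.4866,.0190,.034,3.5))
E
```

```text
t 12.6 S [0.4863 0.0192 0.06  ] yaw 3.57 tilt 0.05 F [-0.7 -0.8 -3.8] M [-0.14  0.05 -0.  ] w 0.0131
[-0.014  0.002  0.129] [ 0.    -0.     0.001]
```

Foot is in the well, forces near zero. Continue down.

Call:
send_rows:
  moves: "-0.003 0 0.03 0 0 0;-0.006 0 0.06 0 0 0;-0.009 0 0.09 0 0 0;-0.012 0 0.115 0 0 0;-0.013 0 0.13 0 0 0;-0.013 0 0.13 0 0 0"

```text
time_s: 13.35
tool_pos: [0.4859, 0.0217, 0.106]
eef_rot: [-2.099, -2.234, -0.107]
wrist_force: [0.3, -0.4, -3.0]
width: 0.0131
grip_force: 68.5
```

```bash
python3 - <<'E'
from h import *
sshares((.4866,.0190,.026,3.5))
E
```

```text
t 13.35 S [0.4861 0.0193 0.0336] yaw 3.57 tilt 0.05 F [ 0.3 -0.4 -3. ] M [-0.12 -0.   -0.  ] w 0.0131
[-0.005  0.003  0.038] [-0.    -0.001  0.001]
```

Call:
send_rows:
  moves: "-0.001 0 0.012 0 0 0;-0.002 0 0.02 0 0 0;-0.003 0 0.028 0 0 0;-0.004 0 0.038 0 0 0;-0.004 0 0.038 0 0 0"

```text
time_s: 13.98
tool_pos: [0.4858, 0.0217, 0.0984]
eef_rot: [-2.099, -2.234, -0.107]
wrist_force: [0.2, 0.0, -2.5]
width: 0.0128
grip_force: 68.6
```

```bash
python3 - <<'E'
from h import *
sshares((.4866,.0190,.020,3.5))
E
```

```text
t 13.97 S [0.486  0.0193 0.026 ] yaw 3.58 tilt 0.05 F [ 0.2  0.  -2.5] M [-0.21  0.11 -0.01] w 0.0128
[-0.005  0.003  0.03 ] [-0.    -0.001  0.001]
```

Call:
send_rows:
  moves: "-0.001 0 0.008 0 0 0;-0.002 0 0.015 0 0 0;-0.002 0 0.02 0 0 0;-0.002 0 0.02 0 0 0"

```text
time_s: 14.48
tool_pos: [0.486, 0.0216, 0.0949]
eef_rot: [-2.099, -2.234, -0.108]
wrist_force: [-2.4, -1.4, 3.7]
width: 0.0128
grip_force: 69.5
```

```bash
python3 - <<'E'
from h import *
sshares((.4866,.0190,.020,3.5))
E
```

```text
t 14.47 S [0.4862 0.0193 0.0225] yaw 3.56 tilt 0.07 F [-2.4 -1.4  3.7] M [-0.2   0.56  0.03] w 0.0128
[-0.002  0.002  0.012] [ 0.    -0.001  0.001]
```

Slot is over the bar (below the 0.028 stand-off) and the spring balls are being met. Press on gently.

Call:
send_rows:
  moves: "-0.001 0 0.006 0 0 0;-0.001 0 0.011 0 0 0;-0.002 0 0.016 0 0 0;-0.002 0 0.016 0 0 0"

```text
time_s: 14.98
tool_pos: [0.486, 0.0217, 0.0922]
eef_rot: [-2.099, -2.234, -0.109]
wrist_force: [-4.4, 0.0, 17.4]
width: 0.0125
grip_force: 71.5
```

```bash
python3 - <<'E'
from h import *
sshares((.4866,.0190,.020,3.5))
E
```

```text
t 14.97 S [0.4863 0.0193 0.0198] yaw 3.56 tilt 0.11 F [-4.4  0.  17.4] M [-0.04  1.25  0.11] w 0.0125
[-0.001  0.002 -0.001] [ 0.001 -0.001  0.001]
```

```bash
python3 - <<'E'
from h import *
im,d=robot.snapshot("scene"); P=cloud("scene",d).reshape(-1,3); r=np.linalg.norm(P[:,:2]-[.4856,.0179],axis=1)
Q=P[(r<.033)&(P[:,2]>.072)&(P[:,2]<.088)]; print(len(Q),np.median(Q[:,2]),np.percentile(Q[:,2],[10,90]))
(c,rad)=cv2.minEnclosingCircle(P[(r<.042)&(abs(P[:,2]-np.median(Q[:,2]))<.004)][:,:2].astype(np.float32)*1000); print(c,rad)
B=P[(abs(P[:,0]-.46)<.03)&(P[:,1]>.08)&(P[:,1]<.165)&(P[:,2]>.165)&(P[:,2]<.3)]; print(B.mean(0),len(B))
sshares()
E
```

```text
443 0.07929779201953917 [0.0765213  0.08230878]
(484.6258850097656, 16.541257858276367) 34.712093353271484
[0.46223494 0.12345655 0.22792773] 624
t 15.03 S [0.4863 0.0194 0.0198] yaw 3.56 tilt 0.11 F [-4.8 -0.2 17.6] M [-0.09  1.28  0.04] w 0.0127
```

Call:
send_rows:
  moves: "0 0 0.003 0 0 0;0 0 0.004 0 0 0;0 0 0.004 0 0 0"

```text
time_s: 15.4
tool_pos: [0.4861, 0.0217, 0.0922]
eef_rot: [-2.099, -2.234, -0.11]
wrist_force: [-8.0, 0.3, 30.1]
width: 0.0132
grip_force: 73.3
```

Call:
send_rows:
  moves: "0 0 -0.012 0 0 0;0 0 -0.012 0 0 0;0 0 -0.012 0 0 0"

```text
time_s: 15.78
tool_pos: [0.4859, 0.0216, 0.0929]
eef_rot: [-2.099, -2.234, -0.107]
wrist_force: [-3.0, 0.3, 2.4]
width: 0.0124
grip_force: 71.3
```

Call:
send_rows:
  moves: "0 0 0 0 0 0;0 0 0 0 0 0;0 0 0 0 0 0;0 0 0 0 0 0"
  claw: -0.4

```text
time_s: 16.27
tool_pos: [0.4862, 0.0215, 0.0929]
eef_rot: [-2.099, -2.234, -0.108]
wrist_force: [-0.7, 0.4, 0.4]
width: 0.0254
grip_force: 0.0
```

Call:
send_rows:
  moves: "0 0 -0.05 0 0 0;0 0 -0.2 0 0 0;0 0 -0.4 0 0 0;0 0 -0.65 0 0 0;0 0 -0.9 0 0 0;0 0 -1 0 0 0;0 0 -1 0 0 0"

```text
time_s: 17.15
tool_pos: [0.4879, 0.0007, 0.2938]
eef_rot: [-2.101, -2.236, -0.112]
wrist_force: [-0.2, 0.1, 0.3]
width: 0.0259
grip_force: 0.0
```

```bash
python3 - <<'E'
from h import *
im,d=robot.snapshot("scene"); P=cloud("scene",d).reshape(-1,3); r=np.linalg.norm(P[:,:2]-[.4856,.0179],axis=1)
Q=P[(r<.033)&(P[:,2]>.072)&(P[:,2]<.088)]; print(len(Q),np.median(Q[:,2]),np.percentile(Q[:,2],[10,90]))
H=P[(r<.033)&(P[:,2]>.105)&(P[:,2]<.14)]; print("handle top",np.median(H[:,2]),cv2.minAreaRect((H[:,:2]*1000).astype(np.float32)))
cv2.imwrite("pics/s2c.png",cv2.resize(im[130:330,120:400],None,fx=2.8,fy=2.8))
o=robot.get_obs(); print(o["tool_pos"],o["qpos"])
hy=np.array([-.205,.979]); c=np.array([.4858,.0177]); b=lambda s:c+hy*s
shares((*b(.10),.40,11.5),(*b(.19),.38,11.5),(*b(.19),.235,11.5))
E
```

```text
466 0.08018837696317319 [0.07771243 0.08351173]
handle top 0.11828840112204775 ((485.2845458984375, 18.171037673950195), (15.851778984069824, 43.132205963134766), 5.4660115242004395)
[0.48723511 0.00104168 0.29247897] [-0.44140395  0.2778632   0.55464615  1.82883548 -0.27626434  1.10557307
  0.28775695]
[ 0.63  -0.073 -0.476] [ 0.005 -0.065 -0.088]
[ 1.063 -0.138 -0.331] [ 0.005 -0.065 -0.088]
[ 0.989 -0.139  0.39 ] [ 0.005 -0.065 -0.088]
```

View pics/s2c.png

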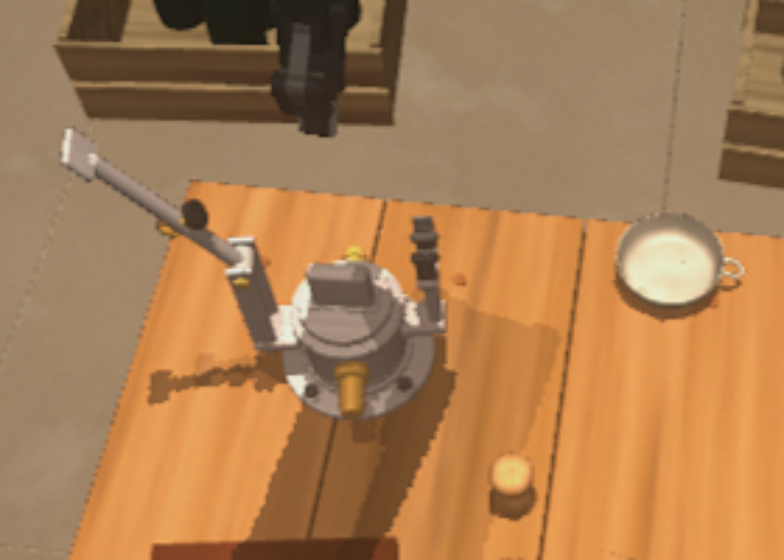

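The strainer sits flat in the pot after release (handle at crop (340,280), handle top at 0.118 as it should be home), and the clamp is still open. Next I go over and behind the clamp with the fingers shut.

Call:
send_rows:
  moves: "0.05 0 -0.2 0 -0.02 -0.03;0.15 -0.02 -0.4 0 -0.04 -0.06;0.35 -0.04 -0.47 0.005 -0.065 -0.088;0.6 -0.07 -0.47 0.005 -0.065 -0.088;0.8 -0.1 -0.43 0.005 -0.065 -0.088;1 -0.13 -0.35 0.005 -0.065 -0.088;1 -0.13 -0.35 0.005 -0.065 -0.088;1 -0.13 -0.35 0.005 -0.065 -0.088"
  claw: -1
  grip_force: 30

```text
time_s: 18.2
tool_pos: [0.4491, 0.1903, 0.3811]
eef_rot: [-1.988, -2.433, 0.004]
wrist_force: [-0.5, -0.3, -0.9]
width: -0.0002
grip_force: 0.0
```

```bash
cat >> h.py <<'E'
def clampsh(*tg):
    hy=np.array([-.201,.9796]); c=np.array([.4858,.0177]); o=robot.get_obs()
    q=o["tool_pos"][:2]-c; print("t",round(o["time_s"],2),"s",round(q@hy,4),"lat",round(q@[.9796,.201],4),"z",round(o["tool_pos"][2],4),"F",o["wrist_force"].round(1))
    shares(*[(*(c+hy*s),z,11.6) for s,z in tg])
E
python3 - <<'E'
from h import *
clampsh((.19,.33),(.19,.255),(.15,.255))
print(robot.get_obs()["qpos"])
E
```

```text
t 18.2 s 0.1765 lat -0.0012 z 0.3811 F [-0.5 -0.3 -0.9]
[0.068 0.006 0.255] [-0.001  0.001 -0.001]
[0.068 0.007 0.63 ] [-0.001  0.001 -0.001]
[-0.132  0.008  0.631] [-0.001  0.001 -0.001]
[-0.84659199  0.19823058  0.44164676  1.65815457 -0.08641976  1.30712669
 -0.18907304]
```

Call:
send_rows:
  moves: "0.07 0.006 0.15 0 0 0;0.07 0.006 0.35 0 0 0;0.07 0.006 0.55 0 0 0;0.06 0.006 0.63 0 0 0;0 0.007 0.63 0 0 0;-0.08 0.007 0.63 0 0 0;-0.16 0.008 0.62 0 0 0;-0.24 0.008 0.61 0 0 0;-0.32 0.008 0.6 0 0 0;-0.4 0.008 0.59 0 0 0;-0.49 0.008 0.58 0 0 0;-0.49 0.008 0.58 0 0 0"

```text
time_s: 19.7
tool_pos: [0.4706, 0.0933, 0.266]
eef_rot: [1.991, 2.43, -0.002]
wrist_force: [-0.6, -0.8, -0.4]
width: 0.0001
grip_force: 0.0
```

```bash
python3 - <<'E'
from h import *
clampsh((.046,.260),(.013,.251),(-.015,.232),(-.037,.205),(-.055,.183))
im,d=robot.snapshot("scene"); P=cloud("scene",d).reshape(-1,3)
c=np.array([.4858,.0177]); hy=np.array([-.201,.9796]); s=(P[:,:2]-c)@hy; l=(P[:,:2]-c)@[.9796,.201]
B=(abs(l)<.012)&(P[:,2]>.16)&(P[:,2]<.25)&(s>.03)&(s<.14)
for z in(.17,.19,.21,.23): k=B&(abs(P[:,2]-z)<.008); print(z,k.sum(),np.median(s[k]) if k.sum() else None)
E
```

```text
t 19.7 s 0.0771 lat 0.0003 z 0.266 F [-0.6 -0.8 -0.4]
[-0.155 -0.001  0.03 ] [-0.     0.001 -0.003]
[-0.32  -0.     0.075] [-0.     0.001 -0.003]
[-0.46   0.001  0.171] [-0.     0.001 -0.003]
[-0.57   0.001  0.306] [-0.     0.001 -0.003]
[-0.66   0.002  0.416] [-0.     0.001 -0.003]
0.17 34 0.05961918894708898
0.19 40 0.05897831919858122
0.21 98 0.057323732097579155
0.23 42 0.058426071518718384
```

Call:
send_rows:
  moves: "-0.08 0 0.01 0 0 0;-0.16 0 0.03 0 0 0;-0.24 0 0.05 0 0 0;-0.32 0 0.08 0 0 0;-0.4 0 0.125 0 0 0;-0.46 0 0.175 0 0 0;-0.52 0 0.24 0 0 0;-0.57 0 0.31 0 0 0;-0.57 0 0.31 0 0 0"

```text
time_s: 20.88
tool_pos: [0.4924, -0.0173, 0.2028]
eef_rot: [-1.988, -2.43, 0.004]
wrist_force: [-0.4, -0.2, -0.1]
width: -0.0
grip_force: 0.0
```

```bash
python3 - <<'E'
from h import *
clampsh((-.037,.205),(-.055,.187),(-.072,.168),(-.082,.155),(-.089,.146),(-.089,.136))
im,d=robot.snapshot("scene"); cv2.imwrite("pics/s3c.png",cv2.resize(im[130:330,120:400],None,fx=2.8,fy=2.8))
E
```

```text
t 20.88 s -0.0357 lat -0.0005 z 0.2028 F [-0.4 -0.2 -0.1]
[-0.007  0.003 -0.011] [-0.002  0.    -0.002]
[-0.097  0.003  0.079] [-0.002  0.    -0.002]
[-0.182  0.004  0.174] [-0.002  0.    -0.002]
[-0.232  0.004  0.239] [-0.002  0.    -0.002]
[-0.267  0.004  0.284] [-0.002  0.    -0.002]
[-0.267  0.004  0.334] [-0.002  0.    -0.002]
```

View pics/s3c.png

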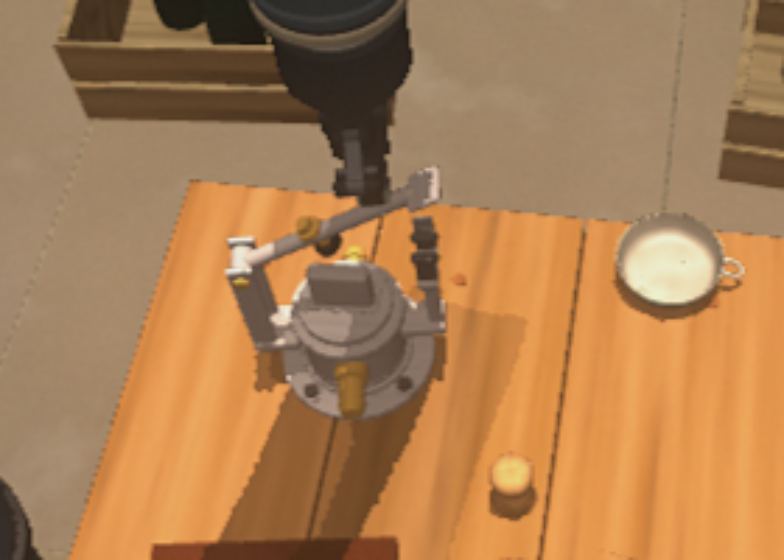

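The view shows the bar at about 30°, with the fingers on its upper side just inboard of the plate (crop (425,188)). The strainer is still seated, so I continue the arc.

Call:
send_rows:
  moves: "-0.05 0.003 0.035 0 0 0;-0.1 0.003 0.08 0 0 0;-0.14 0.003 0.125 0 0 0;-0.18 0.003 0.17 0 0 0;-0.21 0.003 0.21 0 0 0;-0.24 0.004 0.24 0 0 0;-0.267 0.004 0.26 0 0 0;-0.267 0.004 0.26 0 0 0"

```text
time_s: 21.92
tool_pos: [0.5045, -0.0691, 0.1518]
eef_rot: [-1.988, -2.432, 0.001]
wrist_force: [0.6, 0.2, 0.5]
width: -0.0001
grip_force: 0.0
```

```bash
python3 - <<'E'
from h import *
clampsh((-.088,.146),(-.088,.138),(-.088,.132))
E
```

```text
t 21.93 s -0.0888 lat 0.0009 z 0.1518 F [0.6 0.2 0.5]
[ 0.004 -0.004  0.029] [-0.001  0.    -0.001]
[ 0.004 -0.004  0.069] [-0.001  0.    -0.001]
[ 0.004 -0.004  0.099] [-0.001  0.    -0.001]
```

Call:
send_rows:
  moves: "0.004 -0.004 0.02 0 0 0;0.004 -0.004 0.035 0 0 0;0.004 -0.004 0.05 0 0 0;0.004 -0.004 0.06 0 0 0;0.004 -0.004 0.068 0 0 0;0.004 -0.004 0.068 0 0 0"

```text
time_s: 22.68
tool_pos: [0.5045, -0.069, 0.1388]
eef_rot: [1.987, 2.431, -0.0]
wrist_force: [1.4, -5.6, 3.3]
width: -0.0002
grip_force: 3.1
```

Call:
send_rows:
  moves: "0 0 0.004 0 0 0;0 0 0.008 0 0 0;0 0 0.012 0 0 0;0 0 0.012 0 0 0"

```text
time_s: 23.18
tool_pos: [0.5047, -0.069, 0.1377]
eef_rot: [1.987, 2.43, 0.002]
wrist_force: [-3.3, -3.7, 22.2]
width: 0.0001
grip_force: 12.0
```

```bash
python3 - <<'E'
from h import *
clampsh((-.088,.138))
im,d=robot.snapshot("scene"); P=cloud("scene",d).reshape(-1,3)
c=np.array([.4858,.0177]); hy=np.array([-.201,.9796]); s=(P[:,:2]-c)@hy; l=(P[:,:2]-c)@[.9796,.201]
for a in(.04,.02,-.02,-.035): k=(abs(l)<.003)&(abs(s-a)<.004)&(P[:,2]>.12)&(P[:,2]<.18); print(a,k.sum(),np.median(P[k,2]) if k.sum() else None)
cv2.imwrite("pics/s4c.png",cv2.resize(im[150:300,190:330],None,fx=4,fy=4))
E
```

```text
t 23.18 s -0.0887 lat 0.001 z 0.1377 F [-3.3 -3.7 22.2]
[ 0.004 -0.005 -0.002] [ 0.002  0.001 -0.002]
0.04 15 0.1412427770903559
0.02 12 0.14159579978350473
-0.02 12 0.14078964846579844
-0.035 11 0.14082443522434138
```

View pics/s4c.png

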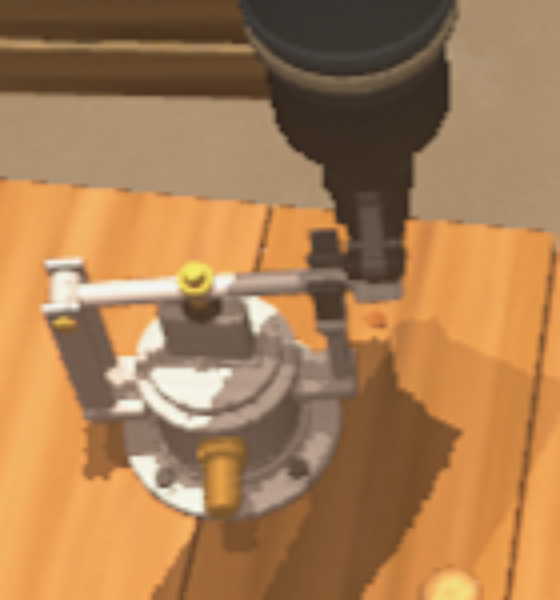

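The bar is level through the clip (crop (320,280)), its top is at 0.141 along its length, and the force rose to a hard stop. I'll retreat and check that it stays.

Call:
send_rows:
  moves: "0 0 -0.02 0 0 0;0 0 -0.1 0 0 0;0 0 -0.3 0 0 0;0 0 -0.55 0 0 0;0 0 -0.8 0 0 0;0 0 -0.8 0 0 0;0 0 -0.8 0 0 0"

```text
time_s: 24.1
tool_pos: [0.5031, -0.0672, 0.2953]
eef_rot: [-1.985, -2.433, 0.001]
wrist_force: [0.5, 0.8, -1.1]
width: 0.0004
grip_force: 0.0
```

```bash
python3 - <<'E'
from h import *
clampsh()
im,d=robot.snapshot("scene"); P=cloud("scene",d).reshape(-1,3)
c=np.array([.4858,.0177]); hy=np.array([-.201,.9796]); s=(P[:,:2]-c)@hy; l=(P[:,:2]-c)@[.9796,.201]
for a in(.04,.02,-.02,-.035,-.085): k=(abs(l)<.003)&(abs(s-a)<.004)&(P[:,2]>.12)&(P[:,2]<.18); print(a,k.sum(),np.median(P[k,2]) if k.sum() else None)
k=(np.hypot(s,l)<.033)&(P[:,2]>.072)&(P[:,2]<.088); print("flange",np.median(P[k,2]))
E
```

```text
t 24.1 s -0.0867 lat -0.0002 z 0.2953 F [ 0.5  0.8 -1.1]
0.04 13 0.1420914993186201
0.02 12 0.1418150366019211
-0.02 11 0.14204114309152233
-0.035 12 0.14154291292663396
-0.085 10 0.13939281318243907
flange 0.07960163692725883
```

Bar level, plate top 0.139, flange down: hand in.

```bash
python3 -c "
from workcell import robot
print(robot.hand_in())"
```

```text
the job is handed in; nothing more can be done
None
```

The strainer is fully home in its pot and the clamp is snapped level into its clip. The cup, cork and glass were never touched, and I handed the job in at about 24 s of the 67 s allowed, though hand-in returned no verdict.

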